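Load the stirring bar into the sunken reactor pot

ROBOT

A 6-joint arm with a two-finger parallel gripper is mounted at the origin on the work surface. World frame = base frame: x ahead of the robot, y to its left, z up, the work surface at z = 0. Lengths are in mm, angles in degrees, forces in N, time in s.
With the tool pointing down it reaches from about 350 to 975 mm from the base axis. Payload 17.4 kg.
Tool frame: the origin (TCP) lies at the very end of the fingers, on their centre line; the grasp point (between the pads) lies 19 mm behind it; z points along the fingers, y is the line along which they close (so a half turn about z gives the same grasp; the last joint's range is limited). The gripper opens to 85 mm and grips with 20 to 120 N. Pads are 22 mm wide; open, the fingers measure 114 mm over their backs; the gripper's body (76 mm by 85 mm) begins 54 mm behind the grasp point. The pads swing forward as they close: fully open they stand 13 mm farther back than shut.
Start: joints at [70.027, 6.646, 82.598, -0, 90.757, -2.166], TCP at [206.437, 642.663, 231.303] pointing down, gripper open.
Joint ranges: [-162.19, 162.19], [-47.58, 125.68], [4.15, 143.07], [-65.23, 245.23], [0.69, 171.88], [-170.13, 170.13]. Speed limits (degrees/s): [108.29, 108.29, 127.2, 180, 180, 180].

INTERFACE

Orientations are given as [roll, pitch, yaw] about the fixed x, y, z axes, in that order (R = Rz(yaw) Ry(pitch) Rx(roll)).
In Python, from rig import status, imaging, ticket gives the robot as it stands.
- The arm moves only by the tool carry_out, never from a script. Its argument "steps" is a list of rows, each an object of numbers: "dx", "dy", "dz": the shift along the tool's x, y, z in m; "rx", "ry", "rz": the turn, a rotation vector about the tool's x, y, z in degrees. A call has 1 to 5 rows; each row is the pose to reach, as a shift and turn from the pose commanded when the call began, along the tool's axes at that moment; what a row does not reach only later rows make up. A row lasts 1/10 s, in which the tool goes at most 50 mm and 8.59 degrees, less where a joint would pass 70% of its speed; a pose out of reach is approached as far as the arm can. A call with a gripper value outside its range is refused whole. "gripper" is the finger opening in m, from 0 to 0.0854, set as the call begins (left out, the last holds). The fingers move at their own pace and stop on an object; the grip force is fixed at half the most. Time passes only in rows, so rows that repeat a pose let the fingers close. It gives the time, the measured TCP pose, the force, the opening and the grip force at its end, in the units of the state.
- status.read_state(): the state, without advancing time (a new reading comes with each control period).
- imaging.camera(name): name is "scene" or "side" or "wrist"; returns (picture, depth): 480x640x3 uint8, red, green, blue; 480x640 float32, mm along the optical axis (not along the pixel's ray), 0 where there is no reading.
- imaging.camera_model(name): a dict with "K" (3x3 intrinsics, pixels), "k1" (the pictures are not rectified: a ray, as slopes to the right and down, at radius r is drawn at 1 + k1 r^2 times it, then the intrinsics apply), "R" (3x3) and "t" (3): a world point X has camera coordinates R X + t. Camera axes: x right, y down, z forward; pixel columns grow to the right and rows downward; lengths in mm; the calibration is good to about 2 mm. A picture is of the moment at which its call begins: read the wrist's pose just before it. camera_model takes no time and is no camera call; for the wrist camera it gives the pose at the moment of the call.
- ticket.hand_in(): hands the job in; it is judged then, once.
The state is a dict: "time_s": time; "joint_positions": joint angles; "joint_vel": joint speeds; "effort": joint torques, N m; "eef_pos": TCP position; "ee_rot": TCP orientation; "ft_force": force on the tool from outside, world axes, zero at the start; "moment": the same for the moment, N m; "gripper_width": opening from 0.0 (shut) to 1.0 (fully open); "grasp_force": force on a finger pad.
Only numpy, scipy, OpenCV 4.12 (cv2) and the standard library are available. Lean on these libraries where they do the work, as an engineer would, in place of code of your own. Each camera call takes 0.05 s, during which the arm holds its last target. There are 200 camera calls.

TASK

Push the grey tote along the rollers into the bay until it sits fully home against the end stop. Then take the handled steel cup and tip the white stirring bar out of it into the glass pot standing down inside the tote: let the bar drop no more than about 12 cm to the bottom of the pot, do not touch the bar with the gripper, and do not knock the cup against the pot or the tote. Finally stand the empty cup upright on the bench and let go, leaving the tote home and the other things where they are.

Things in the scene. Friction and masses are not known exactly. Their poses are not given: they have to be found in the camera images.
- track: Fixed roller track, bay at its -y end. Origin on the bench; y runs along the track away from the bay (the tote is pushed to -y; its +y end is open), x across. Free rollers, tops 50 mm above the bench, from y = -220 to 180 mm. Rails at x = +-100 mm stand 62 mm, the bay's cheeks (y -220 to -30, outer faces x = +-110) 90 mm above the bench. The home tote's origin is at y = -110.
- stop (a point): Middle of the upright face of the bay's steel end stop, 75 mm above the bench (y = -205 mm in the track's frame); axes as the track's. The stop's top is 100 mm above the bench.
- tote: Loose grey plastic tote standing on the rollers, 190 x 190 mm, 105 mm high, open above, walls 5 mm, 0.8 kg; rolls with 1 to 4 N. Origin at the centre of its underside, axes along those of the track within a few degrees. Its rim is 155 mm above the bench. The glass pot is fixed in its middle.
- pot_mouth (a point): Centre of the round glass pot's mouth, 63 mm above the tote's underside, so 42 mm below the tote's rim. The pot has an inner diameter of 114 mm and is 53 mm deep inside.
- cup_center (a point): Loose handled steel cup (about 0.16 kg): a cone 60 mm wide at the foot, 108 mm at the mouth, 75 mm high, wall 3 mm, standing upright on the bench. This point lies on its axis, 37.5 mm above its foot; z is its axis (to the mouth), the handle points along -x.
- cup_grip (a point): The place to grip on the cup's handle: a straight horizontal round bar of 14 mm diameter that runs from the cup's side to 160 mm from the cup's axis, 50 mm above the foot. This point is 110 mm from the axis; axes as cup_center.
- bar_center (a point): Centre of the white stirring bar, 60 mm long, 30 mm thick, round ends, 60 g, lying on the bottom of the cup; x along its length. It is slippery: it slides or rolls out of the cup when the cup leans about 80 to 100 degrees from upright. Tipped slowly, it leaves the lip at 0.2 to 0.5 m/s in the direction of pouring.
- beaker: Bystander, leave in place: glass beaker without a handle, 64 mm wide, 70 mm high, near the cup. Origin under its centre.
- reagent: Bystander, leave in place: amber bottle, 72 mm wide, 150 mm high, near the open end of the track. Origin under its centre.
- jar: Bystander, leave in place: white screw-top jar, 70 mm wide, 90 mm high, past the bay. Origin under its centre.
- flange_ring: Bystander, leave in place: flat steel flange ring, 132 mm across, 12 mm high, lying in front. Origin under its centre.
- fan: Bystander, leave in place: black square cooling fan, 90 x 90 x 25 mm, lying in front of the track. Origin under its centre.
- hex_key: Bystander, leave in place: T-handled hex key, 165 mm long, 18 mm high, lying in front of the track. Origin under its centre.
There are look-alikes about, which are no part of the job. Of the things like the part that bears bar_center, leave any that is green, red or yellow; of the rest the smaller one is meant.

How it is judged:
By the outcome, as a careful person would: the job done as asked, in the order asked, and still so for the second after the job is handed in, with the robot touching nothing.
It also fails if it takes over 72 s, if anything falls off the work surface, if the arm or the gripper's body presses on something with over 40 N, if the wrist force passes 120 N, or if a joint passes its speed limit or range.

## Working session

There is one attempt and no reset: what is moved stays moved. The work goes in short steps, Python scripts to look and compute and a tool call to move; the robot and the scene stay as the last step left them, time stands still between calls to the robot, and variables do not carry over. Pictures are saved under pics/ and viewed, at most 10 in all, crops included, and the job is handed in when it is done.

Besides the shell and the picture viewer there is one more tool, called after "Call:" as name([rows], argument=value, ...), one row to a line, values as JSON. carry_out: Moves the arm, as the interface text tells. Its arguments: {"type":"object","properties":{"steps":{"type":"array"},"gripper":{"type":"number"}},"required":["steps"]}

```bash
mkdir -p pics; cat > h.py <<'E'
import numpy as np, cv2
from rig import status, imaging, ticket
def grab(n):
    m=imaging.camera_model(n); p,d=imaging.camera(n); return p,d,m
def pts(d,m):
    """world xyz image from depth"""
    h,w=d.shape; u,v=np.meshgrid(np.arange(w),np.arange(h))
    xy=undist(np.c_[u.ravel(),v.ravel()],m)
    c=np.c_[xy,np.ones(len(xy))]*d.reshape(-1,1)
    return ((c-np.array(m['t']))@np.array(m['R'])).reshape(h,w,3)
def undist(uv,m):
    K=np.array(m['K'],float)
    return cv2.undistortPoints(np.array(uv,float).reshape(-1,1,2),K,np.array([m['k1'],0,0,0.])).reshape(-1,2)
def ray(uv,m,z):
    xy=undist(uv,m); R=np.array(m['R']);t=np.array(m['t'])
    d=np.c_[xy,np.ones(len(xy))]@R; o=-R.T@t
    return o+d*((z-o[2])/d[:,2])[:,None]
def save(n,p): cv2.imwrite('pics/'+n,cv2.cvtColor(p,cv2.COLOR_RGB2BGR))
E
python3 - <<'E'
from h import *
for n in ('scene','side'):
    p,d,m=grab(n); save(n+'0.png',p); np.savez(n+'0.npz',p=p,d=d,K=m['K'],k1=m['k1'],R=m['R'],t=m['t'])
    print(n,np.round(-np.array(m['R']).T@np.array(m['t'])))
print(status.read_state())
E
```

```text
scene [922. 611. 985.]
side [ -54. -509.  722.]
{'time_s': 0.1, 'joint_positions': array([ 7.00288407e+01,  6.67087155e+00,  8.26317735e+01, -2.24026383e-04,
        9.07570437e+01, -2.16638483e+00]), 'joint_vel': array([-0.10656999,  0.08184   , -0.20989281,  0.07569627,  0.02655274,
       -0.01838521]), 'effort': array([ 1.11701520e-03, -7.33672929e+01, -6.33786178e+01,  2.12838182e-05,
        5.23377385e-03,  6.39999166e-05]), 'eef_pos': array([206.35487909, 642.50152099, 230.64351276]), 'ee_rot': array([-1.79940345e+02, -2.03247776e-03,  1.62195222e+02]), 'ft_force': array([-0.77455971,  1.06698466, -0.13226608]), 'moment': array([ 0.03464922, -0.02768462,  0.02674908]), 'grasp_force': 0.0, 'gripper_width': 0.9999406013143077}
```

View pics/scene0.png

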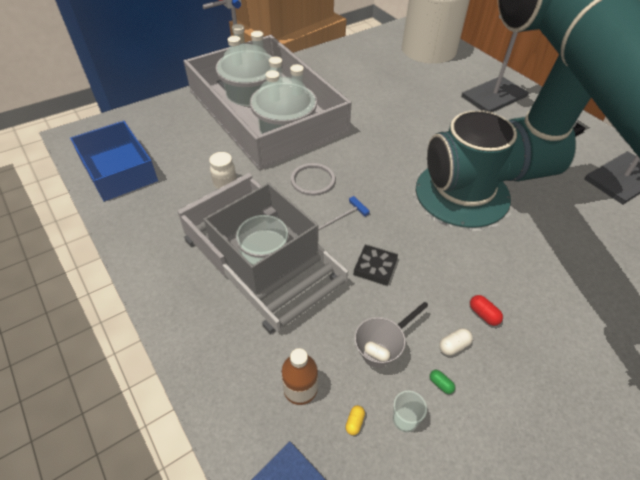

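View pics/side0.png

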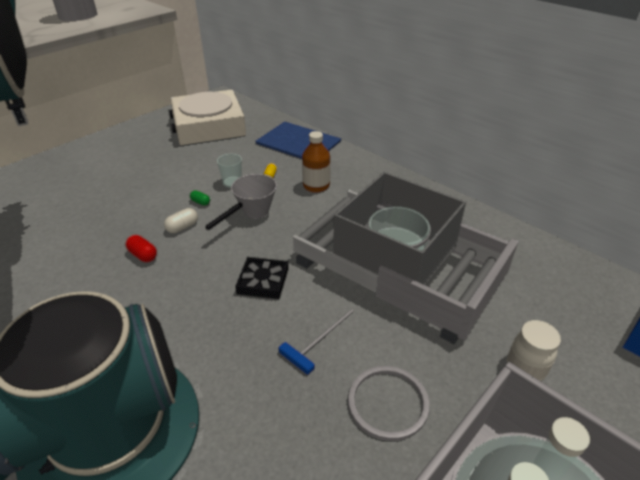

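The scene shows the tote at (262,237), the cup at (381,342) with its handle running to (427,306), the beaker at (409,411) and the reagent bottle at (299,376). There are two white bar candidates: in the cup at (376,352), and on the bench at (456,342). The green, red and yellow ones are excluded. The bar in the cup looks smaller, so I'll measure both and confirm in a crop.

```bash
python3 - <<'E'
from h import *
out=[]
for n in ('scene','side'):
    z=dict(np.load(n+'0.npz')); z['k1']=float(z['k1']); P=pts(z['d'],z); z['P']=P
    ok=(z['d']>0)
    p=z['p'].astype(int); H=P[...,2]
    box={'scene':(170,170,360,330),'side':(285,165,525,345)}[n]
    s=np.zeros(ok.shape,bool); s[box[1]:box[3],box[0]:box[2]]=1
    m=ok&s&(abs(H-155)<5)
    q=P[m][:,:2].astype(np.float32); print(n,'tote rim',m.sum(),cv2.minAreaRect(q),q.mean(0))
    m=ok&s&(abs(H-90)<3); q=P[m][:,:2].astype(np.float32); print('cheek90',m.sum(),cv2.minAreaRect(q))
    m=ok&s&(abs(H-62)<3); q=P[m][:,:2].astype(np.float32); print('rail62',m.sum(),cv2.minAreaRect(q))
    m=ok&s&(abs(H-100)<2.5); q=P[m][:,:2].astype(np.float32); print('stop100',m.sum(),cv2.minAreaRect(q))
    box={'scene':(350,295,432,365),'side':(200,170,280,235)}[n]
    s=np.zeros(ok.shape,bool); s[box[1]:box[3],box[0]:box[2]]=1
    m=ok&s&(abs(H-75)<4); q=P[m][:,:2].astype(np.float32); print('cup rim',m.sum(),cv2.minEnclosingCircle(q))
    m=ok&s&(p.max(2)<70)&(H>35)&(H<70); q=P[m]; c=q.mean(0); print('handle',m.sum(),c,H[m].max(),cv2.minAreaRect(q[:,:2].astype(np.float32)))
    # white bars
    w=ok&(p.min(2)>185)&(H<60)&(H>3)
    k,l,st,ce=cv2.connectedComponentsWithStats(w.astype(np.uint8))
    for i in range(1,k):
        if st[i,4]>60: q=P[l==i]; print('white',ce[i],st[i,4],q.mean(0).round(),cv2.minAreaRect(q[:,:2].astype(np.float32)))
    named={'scene':dict(beaker=(409,411),reagent=(299,376),jar=(221,166),fan=(376,264),ringc=(313,180),key=(358,206)),'side':dict(beaker=(230,170),reagent=(316,165),jar=(537,345),fan=(262,278),key=(296,358))}[n]
    for k2,(u,v) in named.items():print(k2,P[v,u].round())
z=dict(np.load('scene0.npz')); c=z['p'][290:440,330:520]; save('crop.png',cv2.resize(c,(760,600),interpolation=cv2.INTER_CUBIC))
E
```

```text
scene tote rim 894 ((605.8655395507812, -93.55848693847656), (192.55690002441406, 195.85165405273438), 7.016111850738525) [608.51874 -90.8585 ]
cheek90 811 ((621.0283813476562, -143.75357055664062), (221.81781005859375, 306.4980163574219), 3.8825366497039795)
rail62 1412 ((616.548583984375, -160.56442260742188), (218.8962860107422, 517.758544921875), 7.61190938949585)
stop100 580 ((612.9351806640625, -150.78514099121094), (222.22021484375, 311.2821350097656), 7.3566975593566895)
cup rim 320 ((530.6866455078125, 268.533203125), 54.83323669433594)
handle 142 [422.37377853 255.70091782  57.4813309 ] 62.30851549000536 ((419.3965148925781, 255.48373413085938), (88.8190689086914, 9.837932586669922), 8.328744888305664)
white [455.74093264 340.36528497] 386 [377. 351.  40.] ((374.6241149902344, 349.74542236328125), (29.62812614440918, 71.77256774902344), 85.33759307861328)
white [376.60185185 350.45833333] 216 [534. 272.  33.] ((533.6272583007812, 270.7691955566406), (21.51263427734375, 51.169410705566406), 24.56935691833496)
beaker [552. 405.   5.]
reagent [724. 260. 113.]
jar [ 570. -392. 
[... 216 characters left out ...]
96]
cheek90 1391 ((620.2865600585938, -192.71530151367188), (224.99533081054688, 393.186279296875), 7.3831706047058105)
rail62 1393 ((604.36474609375, -66.4056396484375), (657.496826171875, 260.3013000488281), 89.7092056274414)
stop100 1190 ((613.9649658203125, -150.71347045898438), (222.2494354248047, 303.1285095214844), 7.36168909072876)
cup rim 221 ((530.9647827148438, 271.8388671875), 56.32986831665039)
handle 448 [463.84577164 246.6570474   53.26467317] 69.38021656968597 ((463.0420227050781, 256.52716064453125), (55.53934097290039, 175.77847290039062), 81.31227111816406)
beaker [551. 389.  58.]
reagent [687. 218.  85.]
jar [ 534. -424.   90.]
fan [372.  65.  25.]
key [ 287. -121.   18.]
```

View pics/crop.png

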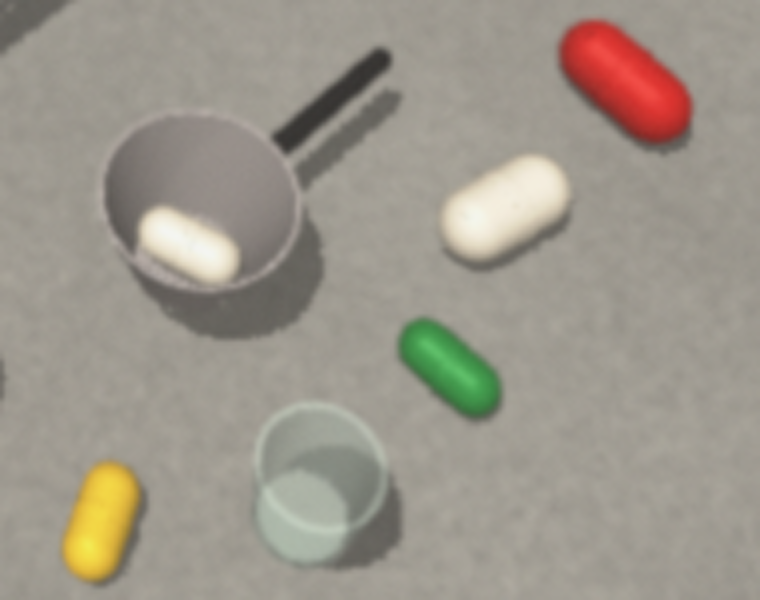

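The crop confirms it: the bar in the cup, at scene pixel (376,352), is clearly smaller than the white one on the bench at (456,342). The small white one is the one meant. The track axis lies at about 7.4°, the tote needs about 102 mm of travel, and the handle points along (-0.99,-0.145).

```bash
cat >> h.py <<'E'
from scipy.spatial.transform import Rotation as Ro
def delta(pos,R,p0=None,R0=None):
    s=status.read_state()
    if p0 is None: p0=s['eef_pos']
    if R0 is None: R0=Ro.from_euler('xyz',s['ee_rot'],degrees=True)
    return np.round(R0.inv().apply(np.array(pos)-p0)/1000,4), np.round((R0.inv()*R).as_rotvec(degrees=True),2)
E
python3 - <<'E'
from h import *
print(delta((589,42,230),Ro.from_euler('xyz',[180,0,187.4],degrees=True)))
z=dict(np.load('scene0.npz')); z['k1']=float(z['k1']); P=pts(z['d'],z); ok=z['d']>0
e=np.array([np.cos(np.radians(7.4)),np.sin(np.radians(7.4))]); f=np.array([-e[1],e[0]])
for n in ('scene','side'):
    z=dict(np.load(n+'0.npz')); z['k1']=float(z['k1']); P=pts(z['d'],z); ok=z['d']>0
    q=P[...,:2]-np.array([606,-92.5]); a=q@e; b=q@f; H=P[...,2]
    m=ok&(abs(a)<60)&(H>94)&(H<102)&(b<-120)&(b>-260); print(n,'stop top b',np.percentile(b[m],[2,98]),m.sum())
    m=ok&(abs(abs(a)-100)<12)&(H>50)&(H<64)&(b>0); print('rail end b',np.percentile(b[m],[99,99.8]))
    m=ok&(abs(a)<60)&(H>80)&(H<150)&(b>80)&(b<110); print('rear face b',np.median(b[m]))
    m=ok&(P[...,0]>0)&(P[...,1]<-300)&(P[...,1]>-900)&(H>100)&(P[...,0]<900);print('tall -y',np.percentile(P[m],[1,99],axis=0).round())
E
```

```text
(array([-0.5479, -0.4547,  0.0011]), array([-6.00e-02, -2.00e-02, -2.52e+01]))
scene stop top b [-213.0540417  -194.26595951] 146
rail end b [373.71677482 374.71535866]
rear face b 94.11181621680444
tall -y [[ 114. -898.  101.]
 [ 529. -311.  282.]]
side stop top b [-209.81212335 -194.94378566] 372
rail end b [1394.65795034 1398.53513606]
rear face b 90.8882073283685
tall -y [[ 230. -594.  101.]
 [ 449. -409.  225.]]
```

Call:
carry_out([
  {"dx": -0.03, "dy": -0.025},
  {"dx": -0.07, "dy": -0.058},
  {"dx": -0.11, "dy": -0.091},
  {"dx": -0.147, "dy": -0.122},
  {"dx": -0.183, "dy": -0.152},
], gripper=0)

```text
invalid input
```

Call:
carry_out([
  {"dx": -0.037, "dy": -0.03},
  {"dx": -0.074, "dy": -0.061},
  {"dx": -0.11, "dy": -0.091},
  {"dx": -0.147, "dy": -0.122},
  {"dx": -0.183, "dy": -0.152},
])

```text
invalid input
```

Call:
carry_out([
  {"dx": -0.037, "dy": -0.03},
  {"dx": -0.074, "dy": -0.061},
  {"dx": -0.11, "dy": -0.091},
  {"dx": -0.15, "dy": -0.124},
  {"dx": -0.182, "dy": -0.151},
])

```text
invalid input
```

Call:
carry_out([
  {"rz": -8},
  {"rz": -16, "dz": 0.02},
  {"rz": -25.2, "dz": 0.06},
  {"rz": -25.2, "dz": 0.1},
  {"rz": -25.2, "dz": 0.12},
])

```text
invalid input
```

Call:
carry_out([
  {"dx": -0.03, "dy": -0.025, "dz": 0, "rx": 0, "ry": 0, "rz": 0},
  {"dx": -0.07, "dy": -0.058, "dz": 0, "rx": 0, "ry": 0, "rz": 0},
  {"dx": -0.11, "dy": -0.091, "dz": 0, "rx": 0, "ry": 0, "rz": 0},
  {"dx": -0.147, "dy": -0.122, "dz": 0, "rx": 0, "ry": 0, "rz": 0},
  {"dx": -0.183, "dy": -0.152, "dz": 0, "rx": 0, "ry": 0, "rz": 0},
], gripper=0)

```text
time_s: 0.6
eef_pos: [334.7, 440.1, 231.0]
ee_rot: [-180.0, -0.0, 162.2]
ft_force: [1.4, -0.5, 0.6]
gripper_width: 0.141
grasp_force: 0.0
```

Call:
carry_out([
  {"dx": -0.037, "dy": -0.03, "dz": 0, "rx": 0, "ry": 0, "rz": 0},
  {"dx": -0.074, "dy": -0.061, "dz": 0, "rx": 0, "ry": 0, "rz": 0},
  {"dx": -0.11, "dy": -0.091, "dz": 0, "rx": 0, "ry": 0, "rz": 0},
  {"dx": -0.147, "dy": -0.122, "dz": 0, "rx": 0, "ry": 0, "rz": 0},
  {"dx": -0.183, "dy": -0.152, "dz": 0, "rx": 0, "ry": 0, "rz": 0},
])

```text
time_s: 1.1
eef_pos: [462.5, 239.4, 231.2]
ee_rot: [180.0, 0.0, 162.2]
ft_force: [0.6, 1.4, 0.9]
gripper_width: 0.003
grasp_force: 0.0
```

Call:
carry_out([
  {"dx": -0.037, "dy": -0.03, "dz": 0, "rx": 0, "ry": 0, "rz": 0},
  {"dx": -0.074, "dy": -0.061, "dz": 0, "rx": 0, "ry": 0, "rz": 0},
  {"dx": -0.11, "dy": -0.091, "dz": 0, "rx": 0, "ry": 0, "rz": 0},
  {"dx": -0.15, "dy": -0.124, "dz": 0, "rx": 0, "ry": 0, "rz": 0},
  {"dx": -0.182, "dy": -0.151, "dz": 0, "rx": 0, "ry": 0, "rz": 0},
])

```text
time_s: 1.6
eef_pos: [589.8, 39.6, 231.0]
ee_rot: [-180.0, -0.0, 162.2]
ft_force: [1.1, 1.3, -0.3]
gripper_width: -0.002
grasp_force: 0.0
```

Call:
carry_out([
  {"dx": 0, "dy": 0, "dz": 0, "rx": 0, "ry": 0, "rz": -8},
  {"dx": 0, "dy": 0, "dz": 0.02, "rx": 0, "ry": 0, "rz": -16},
  {"dx": 0, "dy": 0, "dz": 0.06, "rx": 0, "ry": 0, "rz": -25.2},
  {"dx": 0, "dy": 0, "dz": 0.1, "rx": 0, "ry": 0, "rz": -25.2},
  {"dx": 0, "dy": 0, "dz": 0.12, "rx": 0, "ry": 0, "rz": -25.2},
])

```text
time_s: 2.1
eef_pos: [587.5, 41.8, 107.3]
ee_rot: [180.0, -0.2, -172.6]
ft_force: [0.2, 0.2, 0.5]
gripper_width: 0.003
grasp_force: 0.0
```

Call:
carry_out([
  {"dx": 0, "dy": -0.014, "dz": 0, "rx": 0, "ry": 0, "rz": 0},
  {"dx": 0, "dy": -0.024, "dz": 0, "rx": 0, "ry": 0, "rz": 0},
  {"dx": 0, "dy": -0.032, "dz": 0, "rx": 0, "ry": 0, "rz": 0},
  {"dx": 0, "dy": -0.041, "dz": 0, "rx": 0, "ry": 0, "rz": 0},
  {"dx": 0, "dy": -0.05, "dz": 0, "rx": 0, "ry": 0, "rz": 0},
])

```text
time_s: 2.6
eef_pos: [596.2, -8.5, 112.7]
ee_rot: [-180.0, 0.1, -172.6]
ft_force: [-0.5, 4.2, 6.5]
gripper_width: 0.001
grasp_force: 3.8
```

Call:
carry_out([
  {"dx": 0, "dy": -0.01, "dz": 0, "rx": 0, "ry": 0, "rz": 0},
  {"dx": 0, "dy": -0.02, "dz": 0, "rx": 0, "ry": 0, "rz": 0},
  {"dx": 0, "dy": -0.03, "dz": 0, "rx": 0, "ry": 0, "rz": 0},
  {"dx": 0, "dy": -0.039, "dz": 0, "rx": 0, "ry": 0, "rz": 0},
  {"dx": 0, "dy": -0.047, "dz": 0, "rx": 0, "ry": 0, "rz": 0},
])

```text
time_s: 3.1
eef_pos: [602.2, -55.3, 112.7]
ee_rot: [-180.0, 0.1, -172.6]
ft_force: [0.3, 4.5, 7.8]
gripper_width: -0.0
grasp_force: 3.8
```

Call:
carry_out([
  {"dx": 0, "dy": -0.005, "dz": 0, "rx": 0, "ry": 0, "rz": 0},
  {"dx": 0, "dy": -0.009, "dz": 0, "rx": 0, "ry": 0, "rz": 0},
  {"dx": 0, "dy": -0.013, "dz": 0, "rx": 0, "ry": 0, "rz": 0},
  {"dx": 0, "dy": -0.016, "dz": 0, "rx": 0, "ry": 0, "rz": 0},
  {"dx": 0, "dy": -0.019, "dz": 0, "rx": 0, "ry": 0, "rz": 0},
])

```text
time_s: 3.6
eef_pos: [604.6, -74.0, 112.7]
ee_rot: [-180.0, 0.1, -172.6]
ft_force: [0.4, 2.1, 5.5]
gripper_width: -0.001
grasp_force: 3.3
```

Call:
carry_out([
  {"dx": 0, "dy": -0.002, "dz": 0, "rx": 0, "ry": 0, "rz": 0},
  {"dx": 0, "dy": -0.004, "dz": 0, "rx": 0, "ry": 0, "rz": 0},
  {"dx": 0, "dy": -0.006, "dz": 0, "rx": 0, "ry": 0, "rz": 0},
  {"dx": 0, "dy": -0.0075, "dz": 0, "rx": 0, "ry": 0, "rz": 0},
  {"dx": 0, "dy": -0.009, "dz": 0, "rx": 0, "ry": 0, "rz": 0},
])

```text
time_s: 4.1
eef_pos: [605.8, -78.7, 113.4]
ee_rot: [179.6, 0.2, -172.5]
ft_force: [-7.8, 44.6, 21.0]
gripper_width: -0.004
grasp_force: 19.6
```

Call:
carry_out([
  {"dx": 0, "dy": 0.004, "dz": 0, "rx": 0, "ry": 0, "rz": 0},
  {"dx": 0, "dy": 0.012, "dz": 0, "rx": 0, "ry": 0, "rz": 0},
  {"dx": 0, "dy": 0.03, "dz": 0, "rx": 0, "ry": 0, "rz": 0},
  {"dx": 0, "dy": 0.05, "dz": -0.02, "rx": 0, "ry": 0, "rz": 0},
  {"dx": 0, "dy": 0.08, "dz": -0.06, "rx": 0, "ry": 0, "rz": 0},
])

```text
time_s: 4.6
eef_pos: [593.2, -2.2, 168.7]
ee_rot: [180.0, -0.3, -172.7]
ft_force: [0.5, -0.3, 0.1]
gripper_width: -0.003
grasp_force: 0.0
```

```bash
python3 - <<'E'
from h import *
e=np.array([np.cos(np.radians(7.4)),np.sin(np.radians(7.4))]); f=np.array([-e[1],e[0]])
for n in ('scene','side'):
    p,d,m=grab(n); np.savez(n+'1.npz',p=p,d=d,K=m['K'],k1=m['k1'],R=m['R'],t=m['t']); P=pts(d,m); H=P[...,2]
    if n=='scene': save('s1.png',p[130:350,150:400])
    q=P[...,:2]-np.array([606,-92.5]); a=q@e;b=q@f
    s=(d>0)&(abs(H-155)<5)&(abs(a)<120)&(b<30)&(b>-260)
    r=cv2.minAreaRect(np.c_[a[s],b[s]].astype(np.float32)); print(n,'rim ab',s.sum(),r)
    s=(d>0)&(abs(a)<60)&(H>94)&(H<102)&(b<-150)&(b>-260); print('stop',np.percentile(b[s],[2,98]),s.sum())
print(status.read_state()['ft_force'])
E
```

```text
scene rim ab 638 ((-0.17771148681640625, -101.18458557128906), (193.0322265625, 195.78932189941406), 0.002711702836677432)
stop [-194.82511783 -151.03261449] 144
side rim ab 1113 ((1.3829879760742188, -99.16950225830078), (194.35488891601562, 191.76708984375), 0.47335222363471985)
stop [-209.82822825 -159.39046993] 413
[-0.19630659  0.04831524  0.85362827]
```

View pics/s1.png

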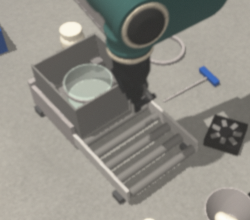

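The picture shows the tote in the bay, at crop pixels (40-130, 40-130). Its centre is at track y of about -110 and its rear edge is against the stop, so it is home. Next is the cup, and I'll check how joint 4 responds to the sideways tilt on the way.

```bash
cat >> h.py <<'E'
def toolR(yaw,lean): # tool-down at yaw, then turned by lean about own x
    return Ro.from_euler('xyz',[180,0,yaw],degrees=True)*Ro.from_rotvec([lean,0,0],degrees=True)
E
python3 - <<'E'
from h import *
s=status.read_state(); print(s['joint_positions'].round(1))
R=toolR(188.3,-30); g=np.array([422,254,50.]); z=R.apply([0,0,1]); print(z)
for k in (150,): print((g+(19-k)*z).round(),delta(g+(19-k)*z,R))
print(delta(g+(19-150)*z,toolR(188.3,0)))
E
```

```text
[  -2.5   -2.3   96.9    0.    85.1 -100. ]
[-0.0721781   0.49476289 -0.8660254 ]
[431. 189. 163.] (array([0.1384, 0.2089, 0.0122]), array([-30.03,   0.56,  -0.69]))
(array([0.1384, 0.2089, 0.0122]), array([-0.03,  0.36, -0.8 ]))
```

Call:
carry_out([
  {"dx": 0.028, "dy": 0.042, "dz": 0, "rx": -6, "ry": 0, "rz": 0},
  {"dx": 0.056, "dy": 0.084, "dz": 0, "rx": -12, "ry": 0, "rz": 0},
  {"dx": 0.083, "dy": 0.125, "dz": 0, "rx": -18, "ry": 0, "rz": 0},
  {"dx": 0.11, "dy": 0.167, "dz": 0.005, "rx": -24, "ry": 0, "rz": 0},
  {"dx": 0.138, "dy": 0.209, "dz": 0.012, "rx": -30, "ry": 0.5, "rz": -0.7},
], gripper=0.05)

```text
time_s: 5.2
eef_pos: [430.4, 187.4, 159.8]
ee_rot: [149.8, -0.3, -171.8]
ft_force: [0.7, 1.1, 0.2]
gripper_width: 0.581
grasp_force: 0.0
```

```bash
python3 - <<'E'
from h import *
p,d,m=grab('wrist'); save('w1.png',p)
s=status.read_state(); print(s['joint_positions'].round(1),s['eef_pos'],s['ee_rot'],s['gripper_width'])
P=pts(d,m);H=P[...,2]; pi=p.astype(int)
s=(d>0)&(pi.max(2)<75)&(H>45)&(H<66)&(P[...,1]>200)&(P[...,1]<310)&(P[...,0]>350)&(P[...,0]<490)
if s.sum(): print(s.sum(),P[s].mean(0),H[s].max(),cv2.fitLine(P[s][:,:2].astype(np.float32),cv2.DIST_L2,0,.01,.01).ravel(),np.percentile(P[s],[1,99],axis=0))
s=(d>0)&(abs(H-75)<3)&(abs(P[...,0]-531)<70)&(abs(P[...,1]-270)<70); print(s.sum(),s.sum() and cv2.minEnclosingCircle(P[s][:,:2].astype(np.float32)))
E
```

```text
[  2.4 -19.3 117.1  30.5  86.8 -98.8] [426.04134761 190.29362836 157.16203533] [ 149.30851816   -0.57153967 -171.66270004] 0.5854409594296732
2411 [437.58436143 255.7594583   56.90577253] 65.97946293428166 [9.9572271e-01 9.2391796e-02 4.3758435e+02 2.5575946e+02] [[374.25545811 245.58043657  48.41112408]
 [489.1224228  271.32691066  64.27773224]]
1922 ((531.0177612304688, 270.76470947265625), 54.48473358154297)
```

View pics/w1.png

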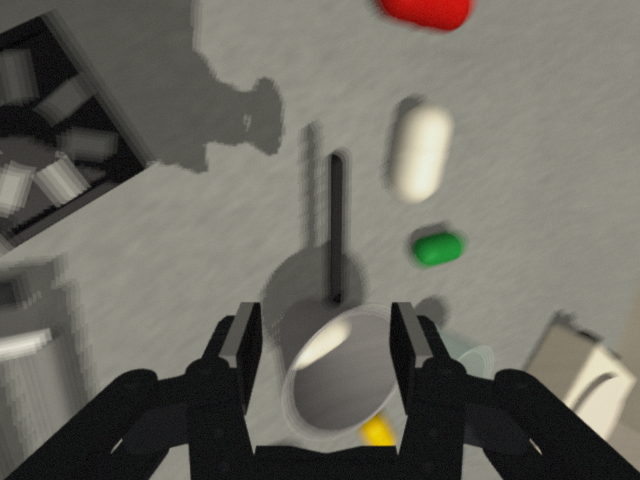

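The wrist view shows the handle from (335,155) to (337,300), with the fingers at about (245,350) and (400,350) straddling its line. Joint 4 follows -rx, so I'll grasp with a 50° side tilt. That leaves enough range to pour toward +y.

```bash
python3 - <<'E'
from h import *
R=toolR(188.3,-50); g=np.array([422,255,50.]); z=R.apply([0,0,1])
print(delta(g+(19-100)*z,R))
E
```

```text
(array([-0.0059, -0.0259,  0.0486]), array([-19.31,  -0.46,  -0.34]))
```

Call:
carry_out([
  {"dx": -0.002, "dy": -0.008, "dz": 0.012, "rx": -5, "ry": 0, "rz": 0},
  {"dx": -0.004, "dy": -0.017, "dz": 0.024, "rx": -12, "ry": 0, "rz": 0},
  {"dx": -0.006, "dy": -0.026, "dz": 0.036, "rx": -19.3, "ry": -0.5, "rz": -0.3},
  {"dx": -0.006, "dy": -0.026, "dz": 0.0485, "rx": -19.3, "ry": -0.5, "rz": -0.3},
  {"dx": -0.006, "dy": -0.026, "dz": 0.0485, "rx": -19.3, "ry": -0.5, "rz": -0.3},
], gripper=0.042)

```text
time_s: 5.75
eef_pos: [436.4, 188.5, 102.6]
ee_rot: [130.8, 0.0, -171.9]
ft_force: [0.7, 0.4, 0.4]
gripper_width: 0.491
grasp_force: 0.0
```

```bash
python3 - <<'E'
from h import *
R=toolR(188.3,-50); g=np.array([422,255,50.]); z=R.apply([0,0,1])
p,d,m=grab('wrist')
P=pts(d,m);H=P[...,2]; pi=p.astype(int)
s=(d>0)&(pi.max(2)<75)&(H>48)&(H<64)&(P[...,1]>225)&(P[...,1]<290)&(P[...,0]>380)&(P[...,0]<465)
print(s.sum(),P[s].mean(0) if s.sum() else '', np.percentile(P[s],[2,98],axis=0) if s.sum() else '')
st=status.read_state(); print(st['eef_pos'],st['ee_rot'],st['joint_positions'].round(1))
print(delta(g+19*z,R))
E
```

```text
3200 [420.11309461 251.11523247  54.94444189] [[381.529171   243.50683105  48.51384939]
 [463.00588113 261.05763799  58.49844257]]
[436.92260043 188.68890612 104.15793483] [ 130.79030609    0.18210155 -171.87387704] [  -6.6  -10.5  121.3   47.2   86.9 -115.3]
(array([0.0057, 0.0035, 0.1057]), array([-0.79,  0.25,  0.03]))
```

Call:
carry_out([
  {"dx": 0.003, "dy": 0.0035, "dz": 0.03, "rx": -0.8, "ry": 0, "rz": 0},
  {"dx": 0.0055, "dy": 0.0035, "dz": 0.06, "rx": -0.8, "ry": 0, "rz": 0},
  {"dx": 0.0055, "dy": 0.0035, "dz": 0.085, "rx": -0.8, "ry": 0, "rz": 0},
  {"dx": 0.0055, "dy": 0.0035, "dz": 0.105, "rx": -0.8, "ry": 0, "rz": 0},
  {"dx": 0.0055, "dy": 0.0035, "dz": 0.105, "rx": -0.8, "ry": 0, "rz": 0},
])

```text
time_s: 6.3
eef_pos: [419.6, 270.4, 38.7]
ee_rot: [130.0, 0.3, -171.7]
ft_force: [0.0, -0.7, -0.2]
gripper_width: 0.492
grasp_force: 0.0
```

```bash
python3 - <<'E'
from h import *
p,d,m=grab('wrist'); save('w2.png',p)
R=toolR(188.3,-50); g=np.array([422,255,50.]); z=R.apply([0,0,1])
print(delta(g+19*z,R)); print(status.read_state()['ft_force'])
E
```

```text
(array([ 0.0004, -0.0014,  0.0009]), array([0.04, 0.23, 0.23]))
[ 0.3207384  -0.18731105  0.53316401]
```

View pics/w2.png

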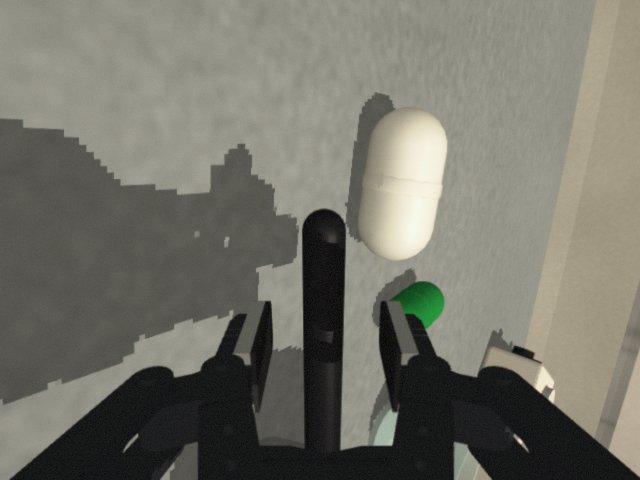

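The handle at (323,340) is centred between the pads at (258,350) and (392,350). Closing the gripper.

Call:
carry_out([
  {"dx": 0, "dy": 0, "dz": 0, "rx": 0, "ry": 0, "rz": 0},
  {"dx": 0, "dy": 0, "dz": 0, "rx": 0, "ry": 0, "rz": 0},
  {"dx": 0, "dy": 0, "dz": 0, "rx": 0, "ry": 0, "rz": 0},
  {"dx": 0, "dy": 0, "dz": 0, "rx": 0, "ry": 0, "rz": 0},
  {"dx": 0, "dy": 0, "dz": 0, "rx": 0, "ry": 0, "rz": 0},
], gripper=0)

```text
time_s: 6.85
eef_pos: [420.9, 268.5, 38.9]
ee_rot: [129.9, 0.3, -171.9]
ft_force: [-1.2, -1.0, 2.4]
gripper_width: 0.142
grasp_force: 58.4
```

```bash
python3 - <<'E'
from h import *
s=status.read_state(); print(s['eef_pos'],s['ee_rot'],s['grasp_force'],s['gripper_width'],s['ft_force'])
R=toolR(188.3,-50)
print(delta(s['eef_pos']+[0,0,60],R))
E
```

```text
[420.86174603 268.52943342  38.90714285] [ 129.89500261    0.30062887 -171.92356248] 58.431479930877686 0.14201601992751584 [-1.15461362 -1.02461696  2.3879854 ]
(array([-0.0003,  0.046 , -0.0385]), array([0.1 , 0.36, 0.09]))
```

Call:
carry_out([
  {"dx": 0, "dy": 0.004, "dz": -0.0035, "rx": 0, "ry": 0, "rz": 0},
  {"dx": 0, "dy": 0.012, "dz": -0.01, "rx": 0, "ry": 0, "rz": 0},
  {"dx": 0, "dy": 0.023, "dz": -0.0195, "rx": 0, "ry": 0, "rz": 0},
  {"dx": 0, "dy": 0.035, "dz": -0.0295, "rx": 0, "ry": 0, "rz": 0},
  {"dx": 0, "dy": 0.046, "dz": -0.0385, "rx": 0, "ry": 0, "rz": 0},
])

```text
time_s: 7.35
eef_pos: [420.5, 268.7, 100.5]
ee_rot: [129.9, 0.3, -171.9]
ft_force: [0.2, -0.2, -1.7]
gripper_width: 0.141
grasp_force: 58.5
```

```bash
cat >> h.py <<'E'
POT=np.array([618.9,-192.2])
LIP=np.array([110,54,25.])
def pose(lip,Y,L):
    R=toolR(Y,-50+L); Rc0=Ro.from_euler('z',Y-180,degrees=True); R0=toolR(Y,-50)
    v=R0.inv().apply(Rc0.apply(LIP))+[0,0,-19]   # lip in tool frame
    return np.array(lip)-R.apply(v), R
def d_of(Y): a=np.radians(Y-90); return np.array([np.cos(a),np.sin(a)])
def pourpose(Y,L,z,back=40): return pose(np.r_[POT-back*d_of(Y),z],Y,L)
def lip_now(Y,p=None,R=None):
    s=status.read_state(); R=Ro.from_euler('xyz',s['ee_rot'],degrees=True)
    v=toolR(Y,-50).inv().apply(Ro.from_euler('z',Y-180,degrees=True).apply(LIP))+[0,0,-19]
    return s['eef_pos']+R.apply(v)
E
python3 - <<'E'
from h import *
p,d,m=grab('side'); P=pts(d,m);H=P[...,2]
p2,d2,m2=grab('scene'); save('s2.png',p2[240:440,280:480]); P2=pts(d2,m2)
s=status.read_state(); print(s['eef_pos'],s['ee_rot'],s['joint_positions'].round(1),s['grasp_force'],s['ft_force'])
print('lip',lip_now(188.3))
for Q in (P,P2):
    k=(abs(Q[...,0]-531)<62)&(abs(Q[...,1]-269)<62)&(Q[...,2]>118)&(Q[...,2]<150)
    q=Q[k]; A=np.c_[q[:,:2],np.ones(len(q))]; top=q[q[:,2]>np.percentile(q[:,2],50)]
    print(len(q),cv2.minEnclosingCircle(q[:,:2].astype(np.float32)),np.percentile(q[:,2],[5,50,98]))
for a in ((188.3,0,250),(198,55,215),(198,72,170),(198,105,168)):
    t,R=pourpose(*a); print(a,t.round(1),delta(t,R))
E
```

```text
[421.21195966 268.79382236 101.33418585] [ 129.90251551    0.49988503 -171.89753147] [   2.9  -12.1  123.3   50.9   80.1 -110. ] 58.52131247520447 [ 0.86846697  0.41919957 -2.52621519]
lip [524.23712394 323.23987584 139.57248886]Traceback (most recent call last):
  File "<stdin>", line 8, in <module>
    return _quantile_unchecked(
        a, q, axis, out, overwrite_input, method, keepdims, weights)
    return _ureduce(a,
                    func=_quantile_ureduce_func,
    ...<5 lines>...
                    overwrite_input=overwrite_input,
                    method=method)
    r = func(a, **kwargs)
    result = _quantile(arr,
                       quantiles=q,
    ...<2 lines>...
                       out=out,
                       weights=wgt)
    slices_having_nans = np.isnan(arr[-1, ...])
                                  ~~~^^^^^^^^^
IndexError: index -1 is out of bounds for axis 0 with size 0
```

View pics/s2.png

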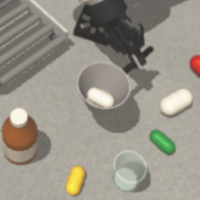

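The crop shows the cup lifted at about (104,88) with the bar still in it, held by the handle.

```bash
python3 - <<'E'
from h import *
p2,d2,m2=grab('scene'); Q=pts(d2,m2)
k=(d2>0)&(abs(Q[...,0]-531)<65)&(abs(Q[...,1]-269)<65)&(Q[...,2]>126)&(Q[...,2]<150)
q=Q[k]; print(len(q),cv2.minEnclosingCircle(q[:,:2].astype(np.float32)))
for x0 in (-60,-30,0,30): 
    w=q[(q[:,0]-531>x0)&(q[:,0]-531<x0+30)]; print(x0,len(w),np.percentile(w[:,2],[50,90,98]) if len(w) else '')
for a in ((188.3,0,250),(198,55,215),(198,72,170),(198,105,168)):
    t,R=pourpose(*a); print(a,t.round(1),delta(t,R))
E
```

```text
510 ((529.6890869140625, 272.0605773925781), 54.67305374145508)
-60 206 [133.59087605 137.944917   139.58295405]
-30 112 [134.20313009 137.92970859 138.64515468]
0 92 [135.18771343 138.03907464 139.01617413]
30 100 [135.3734292  137.71549858 139.03178886]
(188.3, 0, 250) [ 521.5 -286.7  212.8] (array([-0.0223, -0.2754, -0.505 ]), array([0.09, 0.41, 0.2 ]))
(198, 55, 215) [ 543.1 -314.7  226. ] (array([-0.0397, -0.2852, -0.537 ]), array([54.91,  4.34, -9.33]))
(198, 72, 170) [ 541.3 -309.5  196. ] (array([-0.0385, -0.3047, -0.5136]), array([ 71.86,   3.  , -10.15]))
(198, 105, 168) [ 534.6 -288.7  215.7] (array([-0.0349, -0.2757, -0.5098]), array([ 1.0476e+02, -1.0000e-02, -1.1430e+01]))
```

Call:
carry_out([
  {"dx": 0, "dy": 0.01, "dz": -0.0085, "rx": 0, "ry": 0, "rz": 0},
  {"dx": 0, "dy": 0.028, "dz": -0.0235, "rx": 0, "ry": 0, "rz": 0},
  {"dx": 0, "dy": 0.05, "dz": -0.042, "rx": 0, "ry": 0, "rz": 0},
  {"dx": 0, "dy": 0.072, "dz": -0.0605, "rx": 0, "ry": 0, "rz": 0},
  {"dx": 0, "dy": 0.088, "dz": -0.074, "rx": 0, "ry": 0, "rz": 0},
])

```text
time_s: 8.0
eef_pos: [419.8, 268.3, 215.6]
ee_rot: [129.9, 0.3, -171.9]
ft_force: [0.3, 0.3, -1.8]
gripper_width: 0.135
grasp_force: 58.6
```

```bash
cat >> h.py <<'E'
from scipy.spatial.transform import Slerp
def plan(wps,n):
    """wps: (pos,R) after current; n rows per leg; prints rows by calls of 5"""
    s=status.read_state(); cur=(s['eef_pos'],Ro.from_euler('xyz',s['ee_rot'],degrees=True))
    seq=[]; a=cur
    for (b,k) in zip(wps,n):
        sl=Slerp([0,1],Ro.concatenate([a[1],b[1]]))
        seq+=[(a[0]+(b[0]-a[0])*t,sl(t)) for t in np.arange(1,k+1)/k]; a=b
    for i in range(0,len(seq),5):
        print('call')
        for q in seq[i:i+5]:
            dp,dr=delta(q[0],q[1],*cur); print(' ',dp.round(4).tolist(),dr.round(1).tolist())
        cur=seq[min(i+4,len(seq)-1)]
    print(s['joint_positions'].round(1),s['eef_pos'].round(1),s['ee_rot'].round(1),s['grasp_force'].round(1))
E
python3 - <<'E'
from h import *
plan([pourpose(198,55,215)],[25])
E
```

```text
call
  [-0.0016, -0.0149, -0.0185] [2.2, 0.2, -0.4]
  [-0.0032, -0.0299, -0.037] [4.4, 0.3, -0.8]
  [-0.0048, -0.0448, -0.0555] [6.6, 0.5, -1.1]
  [-0.0064, -0.0598, -0.074] [8.8, 0.7, -1.5]
  [-0.008, -0.0747, -0.0925] [11.0, 0.8, -1.9]
call
  [-0.0008, -0.0182, -0.0153] [2.2, 0.2, -0.4]
  [-0.0016, -0.0365, -0.0307] [4.4, 0.3, -0.8]
  [-0.0024, -0.0547, -0.046] [6.6, 0.5, -1.1]
  [-0.0032, -0.073, -0.0613] [8.8, 0.7, -1.5]
  [-0.004, -0.0912, -0.0767] [11.0, 0.8, -1.9]
call
  [0.0, -0.0208, -0.0116] [2.2, 0.2, -0.4]
  [0.0001, -0.0417, -0.0232] [4.4, 0.3, -0.8]
  [0.0001, -0.0625, -0.0347] [6.6, 0.5, -1.1]
  [0.0002, -0.0834, -0.0463] [8.8, 0.7, -1.5]
  [0.0002, -0.1042, -0.0579] [11.0, 0.8, -1.9]
call
  [0.0009, -0.0226, -0.0074] [2.2, 0.2, -0.4]
  [0.0018, -0.0453, -0.0148] [4.4, 0.3, -0.8]
  [0.0027, -0.0679, -0.0222] [6.6, 0.5, -1.1]
  [0.0036, -0.0906, -0.0296] [8.8, 0.7, -1.5]
  [0.0045, -0.1132, -0.0369] [11.0, 0.8, -1.9]
call
  [0.0017, -0.0236, -0.0029] [2.2, 0.2, -0.4]
  [0.0035, -0.0472, -0.0058] [4.4, 0.3, -0.8]
  [0.0052, -0.0708, -0.0088] [6.6, 0.5, -1.1]
  [0.0069, -0.0944, -0.0117] [8.8, 0.7, -1.5]
  [0.0087, -0.118, -0.0146] [11.0, 0.8, -1.9]Traceback (most recent call last):
  File "<stdin>", line 2, in <module>
  File "h.py", line 52, in plan
    print(s['joint_positions'].round(1),s['eef_pos'].round(1),s['ee_rot'].round(1),s['grasp_force'].round(1))
                                                                                   ^^^^^^^^^^^^^^^^^^^^^^
AttributeError: 'float' object has no attribute 'round'
```

Call:
carry_out([
  {"dx": -0.0008, "dy": -0.006, "dz": -0.0075, "rx": 1, "ry": 0.1, "rz": -0.2},
  {"dx": -0.002, "dy": -0.02, "dz": -0.025, "rx": 3, "ry": 0.2, "rz": -0.5},
  {"dx": -0.004, "dy": -0.038, "dz": -0.047, "rx": 5.6, "ry": 0.4, "rz": -1},
  {"dx": -0.006, "dy": -0.056, "dz": -0.0695, "rx": 8.3, "ry": 0.6, "rz": -1.4},
  {"dx": -0.008, "dy": -0.0747, "dz": -0.0925, "rx": 11, "ry": 0.8, "rz": -1.9},
])

```text
time_s: 8.5
eef_pos: [444.3, 150.0, 214.2]
ee_rot: [141.1, 0.9, -170.0]
ft_force: [0.8, -0.4, -2.1]
gripper_width: 0.142
grasp_force: 58.6
```

Call:
carry_out([
  {"dx": -0.0008, "dy": -0.0182, "dz": -0.0153, "rx": 2.2, "ry": 0.2, "rz": -0.4},
  {"dx": -0.0016, "dy": -0.0365, "dz": -0.0307, "rx": 4.4, "ry": 0.3, "rz": -0.8},
  {"dx": -0.0024, "dy": -0.0547, "dz": -0.046, "rx": 6.6, "ry": 0.5, "rz": -1.1},
  {"dx": -0.0032, "dy": -0.073, "dz": -0.0613, "rx": 8.8, "ry": 0.7, "rz": -1.5},
  {"dx": -0.004, "dy": -0.0912, "dz": -0.0767, "rx": 11, "ry": 0.8, "rz": -1.9},
])

```text
time_s: 9.0
eef_pos: [468.9, 33.4, 216.2]
ee_rot: [152.0, 1.3, -167.9]
ft_force: [-0.2, -1.0, -2.5]
gripper_width: 0.141
grasp_force: 58.6
```

Call:
carry_out([
  {"dx": 0, "dy": -0.0208, "dz": -0.0116, "rx": 2.2, "ry": 0.2, "rz": -0.4},
  {"dx": 0, "dy": -0.0417, "dz": -0.0232, "rx": 4.4, "ry": 0.3, "rz": -0.8},
  {"dx": 0, "dy": -0.0625, "dz": -0.0347, "rx": 6.6, "ry": 0.5, "rz": -1.1},
  {"dx": 0, "dy": -0.0834, "dz": -0.0463, "rx": 8.8, "ry": 0.7, "rz": -1.5},
  {"dx": 0, "dy": -0.1042, "dz": -0.0579, "rx": 11, "ry": 0.8, "rz": -1.9},
])

```text
time_s: 9.5
eef_pos: [493.6, -83.1, 218.3]
ee_rot: [163.1, 1.3, -165.9]
ft_force: [0.2, 0.4, -2.3]
gripper_width: 0.144
grasp_force: 58.5
```

```bash
sed -i "s/s\['grasp_force'\].round(1)/s['grasp_force']/" h.py; python3 - <<'E'
from h import *
plan([pourpose(198,55,215)],[10])
E
```

```text
call
  [0.0008, -0.0224, -0.0076] [2.2, 0.2, -0.4]
  [0.0017, -0.0448, -0.0153] [4.4, 0.3, -0.8]
  [0.0025, -0.0673, -0.0229] [6.6, 0.5, -1.1]
  [0.0034, -0.0897, -0.0306] [8.8, 0.7, -1.5]
  [0.0042, -0.1121, -0.0382] [10.9, 0.8, -1.9]
call
  [0.0017, -0.0234, -0.0032] [2.2, 0.2, -0.4]
  [0.0033, -0.0468, -0.0065] [4.4, 0.3, -0.8]
  [0.005, -0.0703, -0.0097] [6.6, 0.5, -1.1]
  [0.0067, -0.0937, -0.0129] [8.8, 0.7, -1.5]
  [0.0083, -0.1171, -0.0162] [10.9, 0.8, -1.9]
[ -20.9  -10.6  101.7   14.6   97.5 -124.4] [493.6 -83.1 218.3] [ 163.1    1.3 -165.9] 58.475791811943054
```

Call:
carry_out([
  {"dx": 0.0008, "dy": -0.0224, "dz": -0.0076, "rx": 2.2, "ry": 0.2, "rz": -0.4},
  {"dx": 0.0017, "dy": -0.0448, "dz": -0.0153, "rx": 4.4, "ry": 0.3, "rz": -0.8},
  {"dx": 0.0025, "dy": -0.0673, "dz": -0.0229, "rx": 6.6, "ry": 0.5, "rz": -1.1},
  {"dx": 0.0034, "dy": -0.0897, "dz": -0.0306, "rx": 8.8, "ry": 0.7, "rz": -1.5},
  {"dx": 0.0042, "dy": -0.1121, "dz": -0.0382, "rx": 10.9, "ry": 0.8, "rz": -1.9},
])

```text
time_s: 10.0
eef_pos: [518.2, -198.9, 222.1]
ee_rot: [174.0, 0.9, -163.8]
ft_force: [1.1, -0.3, -2.3]
gripper_width: 0.146
grasp_force: 58.4
```

Call:
carry_out([
  {"dx": 0.0017, "dy": -0.0234, "dz": -0.0032, "rx": 2.2, "ry": 0.2, "rz": -0.4},
  {"dx": 0.0033, "dy": -0.0468, "dz": -0.0065, "rx": 4.4, "ry": 0.3, "rz": -0.8},
  {"dx": 0.005, "dy": -0.0703, "dz": -0.0097, "rx": 6.6, "ry": 0.5, "rz": -1.1},
  {"dx": 0.0072, "dy": -0.1, "dz": -0.0138, "rx": 9.3, "ry": 0.7, "rz": -1.6},
  {"dx": 0.0083, "dy": -0.1171, "dz": -0.0162, "rx": 10.9, "ry": 0.8, "rz": -1.9},
])

```text
time_s: 10.5
eef_pos: [543.5, -315.4, 226.8]
ee_rot: [-175.0, 0.2, -162.0]
ft_force: [1.0, 0.1, -1.8]
gripper_width: 0.139
grasp_force: 58.5
```

```bash
python3 - <<'E'
from h import *
p,d,m=grab('scene'); save('s3.png',cv2.resize(p[130:330,130:400],(675,500)))
print('lip',lip_now(198),'want',POT-40*d_of(198))
plan([pourpose(198,72,170)],[10])
E
```

```text
lip [ 631.86915592 -231.91638826  216.00528015] want [ 631.26067977 -230.24226065]
call
  [0.0, 0.001, 0.003] [1.7, 0.0, -0.0]
  [0.0, 0.002, 0.006] [3.4, 0.0, -0.0]
  [0.0, 0.003, 0.009] [5.1, 0.0, -0.0]
  [0.0, 0.004, 0.012] [6.8, 0.1, -0.0]
  [0.0001, 0.005, 0.015] [8.4, 0.1, -0.0]
call
  [0.0, 0.0014, 0.0028] [1.7, 0.0, -0.0]
  [0.0, 0.0029, 0.0056] [3.4, 0.0, -0.0]
  [0.0, 0.0043, 0.0085] [5.1, 0.0, -0.0]
  [0.0, 0.0057, 0.0113] [6.8, 0.1, -0.0]
  [0.0, 0.0071, 0.0141] [8.4, 0.1, -0.0]
[ -31.    -1.4   91.5   -3.2   86.  -138.9] [ 543.6 -316.4  226.8] [-174.9    0.2 -162. ] 58.52736711502075
```

View pics/s3.png

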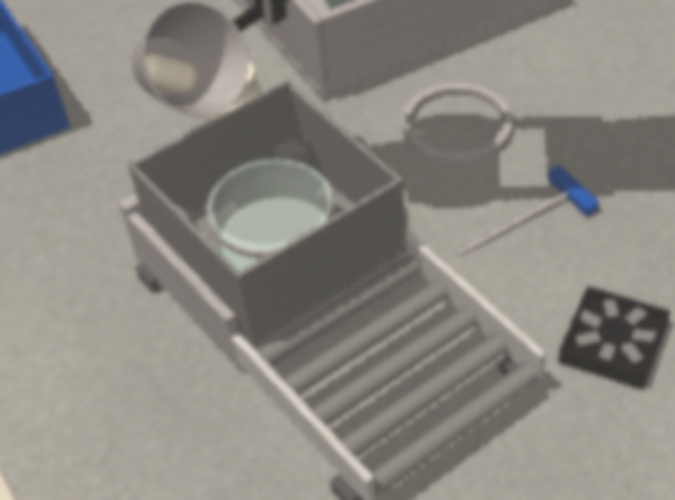

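The crop shows the cup at (195,55), leaning beyond the tote's far wall with the bar still inside. The tote is home and the pot is at (270,205). I'll lower part way and check the real lip position from depth.

Call:
carry_out([
  {"dx": 0, "dy": 0.001, "dz": 0.003, "rx": 1.7, "ry": 0, "rz": 0},
  {"dx": 0, "dy": 0.002, "dz": 0.006, "rx": 3.4, "ry": 0, "rz": 0},
  {"dx": 0, "dy": 0.003, "dz": 0.009, "rx": 5.1, "ry": 0, "rz": 0},
  {"dx": 0, "dy": 0.004, "dz": 0.012, "rx": 6.8, "ry": 0, "rz": 0},
  {"dx": 0, "dy": 0.005, "dz": 0.015, "rx": 8.4, "ry": 0, "rz": 0},
])

```text
time_s: 11.05
eef_pos: [542.2, -309.1, 211.7]
ee_rot: [-166.6, 0.2, -161.9]
ft_force: [-0.3, 0.0, -2.1]
gripper_width: 0.141
grasp_force: 58.5
```

```bash
python3 - <<'E'
from h import *
l=lip_now(198); print('lip model',l)
dd=d_of(198); e=np.array([dd[1],-dd[0]])
for n in ('scene','side'):
    p,d,m=grab(n); P=pts(d,m); a=(P[...,:2]-l[:2])@e; b=(P[...,:2]-l[:2])@dd
    k=(d>0)&(abs(a)<15)&(b<40)&(b>-110)&(P[...,2]>160)&(P[...,2]<330); q=P[k]; bb=b[k]
    if len(q): print(n,len(q),'max b',np.percentile(bb,[95,99]),'z there',np.median(q[bb>np.percentile(bb,95),2]),'zmin',np.percentile(q[:,2],[1,5]),'b at zmin',np.median(bb[q[:,2]<np.percentile(q[:,2],5)]))
    k=(d>0)&(abs(a)<70)&(b<40)&(b>-110)&(P[...,2]>170)&(P[...,2]<330); print('a range',np.percentile(a[k],[1,99]) if k.any() else '')
plan([pourpose(198,72,170)],[5])
E
```

```text
lip model [ 631.02036813 -226.51222417  193.48781769]
scene 446 max b [-9.09381626 -3.8741754 ] z there 193.08433850410287 zmin [183.51991408 185.18328864] b at zmin -67.3023709319167
a range [-53.85370272  48.23797327]
side 108 max b [-57.42894122  -3.4839539 ] z there 189.6473751491108 zmin [188.51418118 227.807037  ] b at zmin -4.495043849537929
a range [-59.58126163  13.84678959]
call
  [0.0002, 0.0006, 0.003] [1.7, 0.0, 0.0]
  [0.0004, 0.0012, 0.006] [3.5, 0.1, 0.0]
  [0.0005, 0.0018, 0.009] [5.2, 0.1, 0.0]
  [0.0007, 0.0024, 0.012] [6.9, 0.2, 0.0]
  [0.0009, 0.003, 0.015] [8.7, 0.2, 0.0]
[ -27.8   -5.3   97.2   -9.3   78.4 -134.8] [ 542.  -308.7  211.3] [-166.7    0.2 -161.9] 58.58081102371216
```

Call:
carry_out([
  {"dx": 0, "dy": 0.0006, "dz": 0.003, "rx": 1.7, "ry": 0, "rz": 0},
  {"dx": 0, "dy": 0.0012, "dz": 0.006, "rx": 3.5, "ry": 0, "rz": 0},
  {"dx": 0.0005, "dy": 0.0018, "dz": 0.009, "rx": 5.2, "ry": 0, "rz": 0},
  {"dx": 0.0007, "dy": 0.0024, "dz": 0.012, "rx": 6.9, "ry": 0, "rz": 0},
  {"dx": 0.0009, "dy": 0.003, "dz": 0.015, "rx": 8.7, "ry": 0, "rz": 0},
])

```text
time_s: 11.65
eef_pos: [541.5, -310.4, 196.2]
ee_rot: [-157.9, 0.2, -162.0]
ft_force: [-0.8, -0.5, -2.2]
gripper_width: 0.137
grasp_force: 58.6
```

```bash
python3 - <<'E'
from h import *
print('lip',lip_now(198))
plan([pourpose(198,L,169) for L in (78,84,90,96,102,108)],[5]*6)
E
```

```text
lip [ 631.54517067 -231.15550381  170.54589959]
call
  [-0.0, 0.0005, -0.001] [1.2, 0.0, -0.0]
  [-0.0, 0.0009, -0.0019] [2.4, 0.1, -0.0]
  [-0.0001, 0.0014, -0.0029] [3.5, 0.1, -0.0]
  [-0.0001, 0.0018, -0.0039] [4.7, 0.2, -0.1]
  [-0.0001, 0.0023, -0.0048] [5.9, 0.2, -0.1]
call
  [0.0, 0.0002, -0.0011] [1.2, 0.0, 0.0]
  [-0.0, 0.0004, -0.0022] [2.4, 0.0, -0.0]
  [0.0, 0.0006, -0.0034] [3.6, -0.0, 0.0]
  [-0.0, 0.0008, -0.0045] [4.8, 0.0, 0.0]
  [0.0, 0.001, -0.0056] [6.0, -0.0, -0.0]
call
  [-0.0, 0.0002, -0.0011] [1.2, 0.0, 0.0]
  [-0.0, 0.0004, -0.0022] [2.4, 0.0, 0.0]
  [0.0, 0.0006, -0.0034] [3.6, 0.0, 0.0]
  [0.0, 0.0008, -0.0045] [4.8, 0.0, -0.0]
  [-0.0, 0.001, -0.0056] [6.0, 0.0, 0.0]
call
  [-0.0, 0.0002, -0.0011] [1.2, 0.0, -0.0]
  [0.0, 0.0004, -0.0022] [2.4, 0.0, -0.0]
  [-0.0, 0.0006, -0.0034] [3.6, 0.0, 0.0]
  [0.0, 0.0008, -0.0045] [4.8, 0.0, -0.0]
  [0.0, 0.001, -0.0056] [6.0, 0.0, 0.0]
call
  [-0.0, 0.0002, -0.0011] [1.2, -0.0, -0.0]
  [-0.0, 0.0004, -0.0022] [2.4, -0.0, -0.0]
  [0.0, 0.0006, -0.0034] [3.6, 0.0, -0.0]
  [-0.0, 0.0008, -0.0045] [4.8, -0.0, -0.0]
  [-0.0, 0.001, -0.0056] [6.0, -0.0, -0.0]
call
  [0.0, 0.0002, -0.0011] [1.2, 0.0, 0.0]
  [0.0, 0.0004, -0.0022] [2.4, 0.0, -0.0]
  [-0.0, 0.0006, -0.0034] [3.6, 0.0, -0.0]
  [-0.0, 0.0008, -0.0045] [4.8, 0.0, -0.0]
  [-0.0, 0.001, -0.0056] [6.0, -0.0, -0.0]
[ -24.9   -8.2  102.5  -16.8   70.8 -129.4] [ 541.5 -310.4  196.2] [-157.9    0.2 -162. ] 58.60633313655853
```

Call:
carry_out([
  {"dx": 0, "dy": 0.0005, "dz": -0.001, "rx": 1.2, "ry": 0, "rz": 0},
  {"dx": 0, "dy": 0.0009, "dz": -0.0019, "rx": 2.4, "ry": 0, "rz": 0},
  {"dx": 0, "dy": 0.0014, "dz": -0.0029, "rx": 3.5, "ry": 0, "rz": 0},
  {"dx": 0, "dy": 0.0018, "dz": -0.0039, "rx": 4.7, "ry": 0, "rz": 0},
  {"dx": 0, "dy": 0.0023, "dz": -0.0048, "rx": 5.9, "ry": 0, "rz": 0},
])

```text
time_s: 12.15
eef_pos: [540.4, -306.7, 200.4]
ee_rot: [-152.0, 0.2, -162.0]
ft_force: [-0.5, -0.5, -2.4]
gripper_width: 0.137
grasp_force: 58.6
```

Call:
carry_out([
  {"dx": 0, "dy": 0.0002, "dz": -0.0011, "rx": 1.2, "ry": 0, "rz": 0},
  {"dx": 0, "dy": 0.0004, "dz": -0.0022, "rx": 2.4, "ry": 0, "rz": 0},
  {"dx": 0, "dy": 0.0006, "dz": -0.0034, "rx": 3.6, "ry": 0, "rz": 0},
  {"dx": 0, "dy": 0.0008, "dz": -0.0045, "rx": 4.8, "ry": 0, "rz": 0},
  {"dx": 0, "dy": 0.001, "dz": -0.0056, "rx": 6, "ry": 0, "rz": 0},
])

```text
time_s: 12.65
eef_pos: [539.2, -303.3, 204.7]
ee_rot: [-146.0, 0.2, -162.0]
ft_force: [0.4, -0.4, -3.2]
gripper_width: 0.144
grasp_force: 58.6
```

Call:
carry_out([
  {"dx": 0, "dy": 0.0002, "dz": -0.0011, "rx": 1.2, "ry": 0, "rz": 0},
  {"dx": 0, "dy": 0.0004, "dz": -0.0022, "rx": 2.4, "ry": 0, "rz": 0},
  {"dx": 0, "dy": 0.0006, "dz": -0.0034, "rx": 3.6, "ry": 0, "rz": 0},
  {"dx": 0, "dy": 0.0008, "dz": -0.0045, "rx": 4.8, "ry": 0, "rz": 0},
  {"dx": 0, "dy": 0.001, "dz": -0.0056, "rx": 6, "ry": 0, "rz": 0},
])

```text
time_s: 13.15
eef_pos: [538.0, -299.5, 208.8]
ee_rot: [-140.0, 0.2, -162.0]
ft_force: [-0.4, -1.1, -2.1]
gripper_width: 0.138
grasp_force: 58.6
```

Call:
carry_out([
  {"dx": 0, "dy": 0.0002, "dz": -0.0011, "rx": 1.2, "ry": 0, "rz": 0},
  {"dx": 0, "dy": 0.0004, "dz": -0.0022, "rx": 2.4, "ry": 0, "rz": 0},
  {"dx": 0, "dy": 0.0006, "dz": -0.0034, "rx": 3.6, "ry": 0, "rz": 0},
  {"dx": 0, "dy": 0.0008, "dz": -0.0045, "rx": 4.8, "ry": 0, "rz": 0},
  {"dx": 0, "dy": 0.001, "dz": -0.0056, "rx": 6, "ry": 0, "rz": 0},
])

```text
time_s: 13.65
eef_pos: [536.7, -295.4, 212.5]
ee_rot: [-134.0, 0.2, -162.0]
ft_force: [-0.7, -0.3, -2.4]
gripper_width: 0.135
grasp_force: 58.7
```

```bash
python3 - <<'E'
from h import *
print('lip',lip_now(198))
for n in ('scene','side'):
    p,d,m=grab(n); P=pts(d,m); pi=p.astype(int)
    box={'scene':(170,100,330,290),'side':(330,165,525,310)}[n]; s=np.zeros(d.shape,bool); s[box[1]:box[3],box[0]:box[2]]=1
    # bar cream: bright and r>b
    w=s&(pi.min(2)>150)&(pi[...,0]-pi[...,2]>8)&(P[...,2]>55)
    print(n,w.sum(),np.median(P[w],axis=0) if w.any() else '', np.argwhere(w).mean(0) if w.any() else '')
    if n=='scene': save('s4.png',cv2.resize(p[130:290,150:330],(675,600)))
plan([pourpose(198,L,169) for L in (102,108)],[5]*2)
E
```

```text
lip [ 631.27293526 -230.03872878  169.859162  ]
scene 1472 [ 654.89523409 -220.8326405   116.57143777] [193.609375   226.02309783]
side 1440 [ 627.07182752 -260.73586149  100.23734655] [227.90208333 469.28263889]
call
  [-0.0, 0.0001, -0.0011] [1.2, 0.0, -0.0]
  [-0.0, 0.0003, -0.0021] [2.4, 0.1, -0.0]
  [-0.0001, 0.0004, -0.0032] [3.6, 0.1, -0.1]
  [-0.0001, 0.0005, -0.0042] [4.8, 0.1, -0.1]
  [-0.0001, 0.0007, -0.0053] [6.1, 0.2, -0.1]
call
  [0.0, 0.0002, -0.0011] [1.2, 0.0, 0.0]
  [0.0, 0.0004, -0.0022] [2.4, 0.0, -0.0]
  [-0.0, 0.0006, -0.0034] [3.6, 0.0, -0.0]
  [-0.0, 0.0008, -0.0045] [4.8, 0.0, 0.0]
  [-0.0, 0.001, -0.0056] [6.0, -0.0, -0.0]
[ -14.7  -15.4  113.4  -43.6   61.  -108. ] [ 536.6 -295.1  212.1] [-134.1    0.2 -162. ] 58.68075370788574
```

View pics/s4.png

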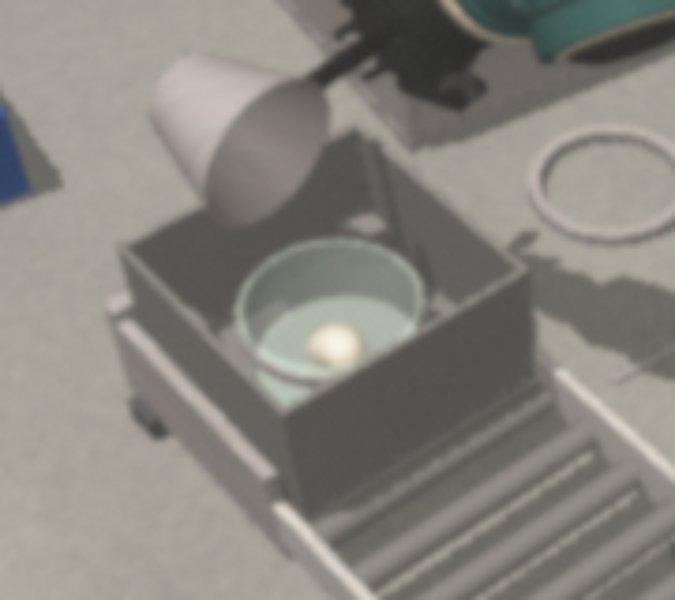

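The bar has dropped into the glass pot, at crop pixel (335,345), and the cup is empty. Retreating upward.

```bash
python3 - <<'E'
from h import *
s=status.read_state(); R=Ro.from_euler('xyz',s['ee_rot'],degrees=True)
plan([(s['eef_pos']+[0,0,90],R),(np.array([421,268.5,215]),toolR(188.3,-50))],[5,30])
E
```

```text
call
  [-0.0001, -0.0129, -0.0125] [0.0, -0.0, -0.0]
  [-0.0001, -0.0259, -0.025] [0.0, -0.0, -0.0]
  [-0.0002, -0.0388, -0.0376] [0.0, -0.0, -0.0]
  [-0.0003, -0.0517, -0.0501] [0.0, -0.0, -0.0]
  [-0.0003, -0.0647, -0.0626] [0.0, -0.0, -0.0]
call
  [-0.0021, 0.0153, -0.0117] [-3.2, -0.0, 0.4]
  [-0.0043, 0.0307, -0.0233] [-6.4, -0.0, 0.7]
  [-0.0064, 0.046, -0.035] [-9.6, -0.0, 1.1]
  [-0.0086, 0.0614, -0.0467] [-12.8, -0.0, 1.5]
  [-0.0107, 0.0767, -0.0583] [-15.9, -0.0, 1.8]
call
  [-0.0016, 0.018, -0.007] [-3.2, -0.0, 0.4]
  [-0.0032, 0.036, -0.014] [-6.4, -0.0, 0.7]
  [-0.0048, 0.0541, -0.021] [-9.6, -0.0, 1.1]
  [-0.0065, 0.0721, -0.028] [-12.8, -0.0, 1.5]
  [-0.0081, 0.0901, -0.035] [-15.9, -0.0, 1.8]
call
  [-0.001, 0.0193, -0.0018] [-3.2, -0.0, 0.4]
  [-0.002, 0.0386, -0.0035] [-6.4, -0.0, 0.7]
  [-0.003, 0.0579, -0.0053] [-9.6, -0.0, 1.1]
  [-0.0041, 0.0772, -0.0071] [-12.8, -0.0, 1.5]
  [-0.0051, 0.0964, -0.0088] [-15.9, -0.0, 1.8]
call
  [-0.0004, 0.0191, 0.0036] [-3.2, -0.0, 0.4]
  [-0.0008, 0.0381, 0.0072] [-6.4, -0.0, 0.7]
  [-0.0012, 0.0572, 0.0108] [-9.6, -0.0, 1.1]
  [-0.0016, 0.0762, 0.0144] [-12.8, -0.0, 1.5]
  [-0.002, 0.0953, 0.018] [-15.9, -0.0, 1.8]
call
  [0.0002, 0.0173, 0.0087] [-3.2, -0.0, 0.4]
  [0.0004, 0.0347, 0.0174] [-6.4, -0.0, 0.7]
  [0.0006, 0.052, 0.0261] [-9.6, -0.0, 1.1]
  [0.0008, 0.0693, 0.0348] [-12.8, -0.0, 1.5]
  [0.0009, 0.0867, 0.0435] [-15.9, -0.0, 1.8]
call
  [0.0007, 0.0143, 0.0131] [-3.2, -0.0, 0.4]
  [0.0014, 0.0285, 0.0262] [-6.4, -0.0, 0.7]
  [0.0021, 0.0428, 0.0394] [-9.6, -0.0, 1.1]
  [0.0028, 0.0571, 0.0525] [-12.8, -0.0, 1.5]
  [0.0035, 0.0713, 0.0656] [-15.9, -0.0, 1.8]
[ -14.7  -15.4  113.4  -43.6   61.  -108. ] [ 536.6 -295.1  212.1] [-134.1    0.2 -162. ] 58.68075370788574
```

Call:
carry_out([
  {"dx": 0, "dy": -0.0065, "dz": -0.006, "rx": 0, "ry": 0, "rz": 0},
  {"dx": 0, "dy": -0.0185, "dz": -0.018, "rx": 0, "ry": 0, "rz": 0},
  {"dx": 0, "dy": -0.034, "dz": -0.033, "rx": 0, "ry": 0, "rz": 0},
  {"dx": 0, "dy": -0.05, "dz": -0.0485, "rx": 0, "ry": 0, "rz": 0},
  {"dx": 0, "dy": -0.0647, "dz": -0.0626, "rx": 0, "ry": 0, "rz": 0},
])

```text
time_s: 14.25
eef_pos: [536.4, -295.8, 305.8]
ee_rot: [-134.1, 0.3, -162.0]
ft_force: [0.9, 0.5, -2.0]
gripper_width: 0.141
grasp_force: 58.7
```

Call:
carry_out([
  {"dx": -0.0021, "dy": 0.0153, "dz": -0.0117, "rx": -3.2, "ry": 0, "rz": 0.4},
  {"dx": -0.0043, "dy": 0.0307, "dz": -0.0233, "rx": -6.4, "ry": 0, "rz": 0.7},
  {"dx": -0.0064, "dy": 0.046, "dz": -0.035, "rx": -9.6, "ry": 0, "rz": 1.1},
  {"dx": -0.0086, "dy": 0.0614, "dz": -0.0467, "rx": -12.8, "ry": 0, "rz": 1.5},
  {"dx": -0.0107, "dy": 0.0767, "dz": -0.0583, "rx": -15.9, "ry": 0, "rz": 1.8},
])

```text
time_s: 14.75
eef_pos: [517.1, -201.0, 289.7]
ee_rot: [-150.1, 1.4, -163.4]
ft_force: [0.3, 0.7, -1.2]
gripper_width: 0.141
grasp_force: 58.7
```

Call:
carry_out([
  {"dx": -0.0016, "dy": 0.018, "dz": -0.007, "rx": -3.2, "ry": 0, "rz": 0.4},
  {"dx": -0.0032, "dy": 0.036, "dz": -0.014, "rx": -6.4, "ry": 0, "rz": 0.7},
  {"dx": -0.0048, "dy": 0.0541, "dz": -0.021, "rx": -9.6, "ry": 0, "rz": 1.1},
  {"dx": -0.0065, "dy": 0.0721, "dz": -0.028, "rx": -12.8, "ry": 0, "rz": 1.5},
  {"dx": -0.0081, "dy": 0.0901, "dz": -0.035, "rx": -15.9, "ry": 0, "rz": 1.8},
])

```text
time_s: 15.25
eef_pos: [498.0, -107.0, 275.2]
ee_rot: [-166.1, 2.1, -165.0]
ft_force: [0.3, -0.0, -2.0]
gripper_width: 0.138
grasp_force: 58.7
```

Call:
carry_out([
  {"dx": -0.001, "dy": 0.0193, "dz": -0.0018, "rx": -3.2, "ry": 0, "rz": 0.4},
  {"dx": -0.002, "dy": 0.0386, "dz": -0.0035, "rx": -6.4, "ry": 0, "rz": 0.7},
  {"dx": -0.003, "dy": 0.0579, "dz": -0.0053, "rx": -9.6, "ry": 0, "rz": 1.1},
  {"dx": -0.0041, "dy": 0.0772, "dz": -0.0071, "rx": -12.8, "ry": 0, "rz": 1.5},
  {"dx": -0.0051, "dy": 0.0964, "dz": -0.0088, "rx": -15.9, "ry": 0, "rz": 1.8},
])

```text
time_s: 15.75
eef_pos: [478.8, -13.2, 260.6]
ee_rot: [177.9, 2.3, -166.8]
ft_force: [0.7, -0.4, -1.4]
gripper_width: 0.141
grasp_force: 58.7
```

Call:
carry_out([
  {"dx": -0.0004, "dy": 0.0191, "dz": 0.0036, "rx": -3.2, "ry": 0, "rz": 0.4},
  {"dx": -0.0008, "dy": 0.0381, "dz": 0.0072, "rx": -6.4, "ry": 0, "rz": 0.7},
  {"dx": -0.0012, "dy": 0.0572, "dz": 0.0108, "rx": -9.6, "ry": 0, "rz": 1.1},
  {"dx": -0.0016, "dy": 0.0762, "dz": 0.0144, "rx": -12.8, "ry": 0, "rz": 1.5},
  {"dx": -0.002, "dy": 0.0953, "dz": 0.018, "rx": -15.9, "ry": 0, "rz": 1.8},
])

```text
time_s: 16.25
eef_pos: [459.5, 80.6, 245.8]
ee_rot: [162.0, 2.0, -168.6]
ft_force: [1.7, -0.2, -2.6]
gripper_width: 0.138
grasp_force: 58.7
```

```bash
python3 - <<'E'
from h import *
R=toolR(188.3,-50)
plan([(np.array([421,268.5,190]),R),(np.array([421,268.5,48]),R)],[10,10])
E
```

```text
call
  [0.0002, 0.0165, 0.0112] [-3.2, -0.0, 0.4]
  [0.0005, 0.033, 0.0225] [-6.4, -0.0, 0.8]
  [0.0007, 0.0495, 0.0337] [-9.6, -0.0, 1.1]
  [0.001, 0.066, 0.045] [-12.8, -0.0, 1.5]
  [0.0012, 0.0826, 0.0562] [-16.0, -0.0, 1.9]
call
  [0.0007, 0.0128, 0.0153] [-3.2, -0.0, 0.4]
  [0.0015, 0.0255, 0.0307] [-6.4, -0.0, 0.8]
  [0.0022, 0.0383, 0.046] [-9.6, -0.0, 1.1]
  [0.003, 0.0511, 0.0614] [-12.8, -0.0, 1.5]
  [0.0037, 0.0638, 0.0767] [-16.0, -0.0, 1.9]
call
  [0.0, -0.0109, 0.0091] [0.0, 0.0, 0.0]
  [0.0, -0.0218, 0.0183] [0.0, 0.0, 0.0]
  [0.0, -0.0326, 0.0274] [0.0, 0.0, 0.0]
  [0.0, -0.0435, 0.0365] [0.0, 0.0, 0.0]
  [0.0, -0.0544, 0.0456] [0.0, 0.0, 0.0]
call
  [0.0, -0.0109, 0.0091] [0.0, 0.0, 0.0]
  [0.0, -0.0218, 0.0183] [0.0, 0.0, 0.0]
  [0.0, -0.0326, 0.0274] [0.0, 0.0, 0.0]
  [0.0, -0.0435, 0.0365] [0.0, 0.0, 0.0]
  [0.0, -0.0544, 0.0456] [0.0, 0.0, 0.0]
[  -4.2  -19.9  106.9   18.    95.8 -104.6] [459.5  80.6 245.8] [ 162.     2.  -168.6] 58.6801815032959
```

Call:
carry_out([
  {"dx": 0.0002, "dy": 0.0165, "dz": 0.0112, "rx": -3.2, "ry": 0, "rz": 0.4},
  {"dx": 0.0005, "dy": 0.033, "dz": 0.0225, "rx": -6.4, "ry": 0, "rz": 0.8},
  {"dx": 0.0007, "dy": 0.0495, "dz": 0.0337, "rx": -9.6, "ry": 0, "rz": 1.1},
  {"dx": 0.001, "dy": 0.066, "dz": 0.045, "rx": -12.8, "ry": 0, "rz": 1.5},
  {"dx": 0.0012, "dy": 0.0826, "dz": 0.0562, "rx": -16, "ry": 0, "rz": 1.9},
])

```text
time_s: 16.75
eef_pos: [440.4, 174.6, 217.6]
ee_rot: [145.9, 1.2, -170.3]
ft_force: [-0.2, 0.6, -1.7]
gripper_width: 0.138
grasp_force: 58.7
```

Call:
carry_out([
  {"dx": 0.0007, "dy": 0.0128, "dz": 0.0153, "rx": -3.2, "ry": 0, "rz": 0.4},
  {"dx": 0.0015, "dy": 0.0255, "dz": 0.0307, "rx": -6.4, "ry": 0, "rz": 0.8},
  {"dx": 0.0022, "dy": 0.0383, "dz": 0.046, "rx": -9.6, "ry": 0, "rz": 1.1},
  {"dx": 0.0032, "dy": 0.055, "dz": 0.066, "rx": -13.8, "ry": 0, "rz": 1.6},
  {"dx": 0.0037, "dy": 0.0638, "dz": 0.0767, "rx": -16, "ry": 0, "rz": 1.9},
])

```text
time_s: 17.25
eef_pos: [420.8, 268.7, 188.7]
ee_rot: [129.9, -0.1, -171.7]
ft_force: [0.5, -0.8, -1.5]
gripper_width: 0.142
grasp_force: 58.8
```

Call:
carry_out([
  {"dx": 0, "dy": -0.0109, "dz": 0.0091, "rx": 0, "ry": 0, "rz": 0},
  {"dx": 0, "dy": -0.0218, "dz": 0.0183, "rx": 0, "ry": 0, "rz": 0},
  {"dx": 0, "dy": -0.0326, "dz": 0.0274, "rx": 0, "ry": 0, "rz": 0},
  {"dx": 0, "dy": -0.0435, "dz": 0.0365, "rx": 0, "ry": 0, "rz": 0},
  {"dx": 0, "dy": -0.0544, "dz": 0.0456, "rx": 0, "ry": 0, "rz": 0},
])

```text
time_s: 17.75
eef_pos: [420.8, 267.4, 115.9]
ee_rot: [130.1, -0.2, -171.7]
ft_force: [0.4, 0.8, -1.1]
gripper_width: 0.141
grasp_force: 58.8
```

```bash
python3 - <<'E'
from h import *
p2,d2,m2=grab('scene'); Q=pts(d2,m2); l=lip_now(188.3); c=l-np.array([-7.8,53.4,0]); print(c)
k=(d2>0)&(abs(Q[...,0]-c[0])<65)&(abs(Q[...,1]-c[1])<65)&(abs(Q[...,2]-c[2])<9)
q=Q[k]; print(len(q),cv2.minEnclosingCircle(q[:,:2].astype(np.float32)))
r=np.hypot(*(q[:,:2]-c[:2]).T); w=q[(r>46)]
A=np.c_[w[:,:2]-c[:2],np.ones(len(w))]; print('rim tilt deg',np.degrees(np.linalg.lstsq(A,w[:,2],rcond=None)[0][:2]))
R=toolR(188.3,-50)
plan([(np.array([421,268.5,44]),R),(np.array([421,268.5,39]),R)],[5,5])
E
```

```text
[531.11930482 268.8268309  150.00919167]
481 ((530.220458984375, 271.0074157714844), 54.38875961303711)
rim tilt deg [0.60969461 0.1314673 ]
call
  [-0.0003, -0.0105, 0.0091] [-0.0, -0.0, -0.1]
  [-0.0007, -0.021, 0.0182] [-0.0, -0.1, -0.1]
  [-0.001, -0.0315, 0.0273] [-0.0, -0.1, -0.2]
  [-0.0014, -0.0421, 0.0364] [-0.0, -0.2, -0.2]
  [-0.0017, -0.0526, 0.0455] [-0.1, -0.2, -0.3]
call
  [0.0, -0.0008, 0.0006] [0.0, 0.0, -0.0]
  [0.0, -0.0015, 0.0013] [0.0, 0.0, -0.0]
  [0.0, -0.0023, 0.0019] [0.0, 0.0, -0.0]
  [0.0, -0.0031, 0.0026] [0.0, 0.0, -0.0]
  [0.0, -0.0038, 0.0032] [0.0, 0.0, -0.0]
[   2.8  -12.8  122.5   50.3   81.7 -108.3] [419.9 267.3 113.5] [ 130.1   -0.4 -171.7] 58.92276585102081
```

Level. Lowering to the bench.

Call:
carry_out([
  {"dx": 0, "dy": -0.0105, "dz": 0.0091, "rx": 0, "ry": 0, "rz": 0},
  {"dx": -0.0007, "dy": -0.021, "dz": 0.0182, "rx": 0, "ry": 0, "rz": 0},
  {"dx": -0.001, "dy": -0.0315, "dz": 0.0273, "rx": 0, "ry": -0.1, "rz": -0.2},
  {"dx": -0.0014, "dy": -0.044, "dz": 0.038, "rx": 0, "ry": -0.2, "rz": -0.2},
  {"dx": -0.0017, "dy": -0.0526, "dz": 0.0455, "rx": 0, "ry": -0.2, "rz": -0.3},
])

```text
time_s: 18.3
eef_pos: [421.5, 268.9, 45.7]
ee_rot: [130.0, 0.1, -171.7]
ft_force: [0.4, 0.2, -1.7]
gripper_width: 0.142
grasp_force: 58.9
```

Call:
carry_out([
  {"dx": 0, "dy": -0.0008, "dz": 0.0006, "rx": 0, "ry": 0, "rz": 0},
  {"dx": 0, "dy": -0.0015, "dz": 0.0013, "rx": 0, "ry": 0, "rz": 0},
  {"dx": 0, "dy": -0.0023, "dz": 0.0019, "rx": 0, "ry": 0, "rz": 0},
  {"dx": 0, "dy": -0.0031, "dz": 0.0026, "rx": 0, "ry": 0, "rz": 0},
  {"dx": 0, "dy": -0.0031, "dz": 0.0026, "rx": 0, "ry": 0, "rz": 0},
])

```text
time_s: 18.8
eef_pos: [422.1, 268.9, 43.8]
ee_rot: [130.0, 0.2, -171.7]
ft_force: [-0.1, -0.6, -1.5]
gripper_width: 0.139
grasp_force: 58.8
```

Call:
carry_out([
  {"dx": 0, "dy": -0.0008, "dz": 0.0006, "rx": 0, "ry": 0, "rz": 0},
  {"dx": 0, "dy": -0.0015, "dz": 0.0013, "rx": 0, "ry": 0, "rz": 0},
  {"dx": 0, "dy": -0.0019, "dz": 0.0016, "rx": 0, "ry": 0, "rz": 0},
  {"dx": 0, "dy": -0.0019, "dz": 0.0016, "rx": 0, "ry": 0, "rz": 0},
])

```text
time_s: 19.2
eef_pos: [421.9, 268.9, 41.0]
ee_rot: [130.0, 0.1, -171.7]
ft_force: [-1.4, 0.6, -1.1]
gripper_width: 0.138
grasp_force: 58.8
```

Call:
carry_out([
  {"dx": 0, "dy": -0.0004, "dz": 0.0003, "rx": 0, "ry": 0, "rz": 0},
  {"dx": 0, "dy": -0.0008, "dz": 0.0006, "rx": 0, "ry": 0, "rz": 0},
  {"dx": 0, "dy": -0.0011, "dz": 0.001, "rx": 0, "ry": 0, "rz": 0},
  {"dx": 0, "dy": -0.0011, "dz": 0.001, "rx": 0, "ry": 0, "rz": 0},
])

```text
time_s: 19.6
eef_pos: [421.9, 269.0, 39.6]
ee_rot: [130.0, 0.1, -171.7]
ft_force: [-1.0, -0.5, 1.5]
gripper_width: 0.141
grasp_force: 58.9
```

Contact with the bench (fz rose from -1.1 to +1.5 N). Releasing to a small opening, then backing out along the tool axis.

Call:
carry_out([
  {"dx": 0, "dy": 0, "dz": 0, "rx": 0, "ry": 0, "rz": 0},
  {"dx": 0, "dy": 0, "dz": 0, "rx": 0, "ry": 0, "rz": 0},
  {"dx": 0, "dy": 0, "dz": 0, "rx": 0, "ry": 0, "rz": 0},
  {"dx": 0, "dy": 0, "dz": 0, "rx": 0, "ry": 0, "rz": 0},
  {"dx": 0, "dy": 0, "dz": 0, "rx": 0, "ry": 0, "rz": 0},
], gripper=0.042)

```text
time_s: 20.1
eef_pos: [422.0, 269.0, 39.5]
ee_rot: [130.0, 0.1, -171.7]
ft_force: [-0.2, 0.2, -0.0]
gripper_width: 0.491
grasp_force: 0.0
```

Call:
carry_out([
  {"dx": 0, "dy": 0, "dz": -0.01, "rx": 0, "ry": 0, "rz": 0},
  {"dx": 0, "dy": 0, "dz": -0.03, "rx": 0, "ry": 0, "rz": 0},
  {"dx": 0, "dy": 0, "dz": -0.06, "rx": 0, "ry": 0, "rz": 0},
  {"dx": 0, "dy": 0, "dz": -0.1, "rx": 0, "ry": 0, "rz": 0},
  {"dx": 0, "dy": 0, "dz": -0.14, "rx": 0, "ry": 0, "rz": 0},
])

```text
time_s: 20.6
eef_pos: [436.9, 161.4, 130.9]
ee_rot: [130.0, 0.1, -171.7]
ft_force: [1.6, -1.1, -0.4]
gripper_width: 0.49
grasp_force: 0.0
```

```bash
python3 - <<'E'
from h import *
e=np.array([np.cos(np.radians(7.4)),np.sin(np.radians(7.4))]); f=np.array([-e[1],e[0]])
for n in ('scene','side'):
    p,d,m=grab(n); P=pts(d,m); H=P[...,2]; pi=p.astype(int)
    q=P[...,:2]-np.array([606,-92.5]); a=q@e;b=q@f
    s=(d>0)&(abs(H-155)<5)&(abs(a)<120)&(b<30)&(b>-260)
    print(n,'tote',cv2.minAreaRect(np.c_[a[s],b[s]].astype(np.float32)))
    s=(d>0)&(abs(H-75)<4)&(abs(P[...,0]-531)<70)&(abs(P[...,1]-270)<70); print('cup rim',s.sum(),cv2.minEnclosingCircle(P[s][:,:2].astype(np.float32)))
    w=(d>0)&(pi.min(2)>150)&(pi[...,0]-pi[...,2]>8)&(H>55)&(H<115)&(np.hypot(P[...,0]-POT[0],P[...,1]-POT[1])<60)
    print('bar',w.sum(),np.median(P[w],axis=0) if w.any() else '')
    if n=='scene': save('end.png',p)
print(status.read_state()['ft_force'])
E
```

```text
scene tote ((-0.160858154296875, -101.32526397705078), (193.68052673339844, 195.4454345703125), 0.1869288980960846)
cup rim 302 ((531.3502197265625, 270.572021484375), 54.08174133300781)
bar 123 [ 626.92094169 -176.84139716   90.04757756]
side tote ((1.3034820556640625, -99.20057678222656), (195.28729248046875, 191.50270080566406), 0.25003063678741455)
cup rim 34 ((488.0614013671875, 251.33639526367188), 21.9973087310791)
bar 228 [ 622.21938578 -169.28845477   87.31674591]
[-0.17448847  0.26731909 -1.28310042]
```

View pics/end.png

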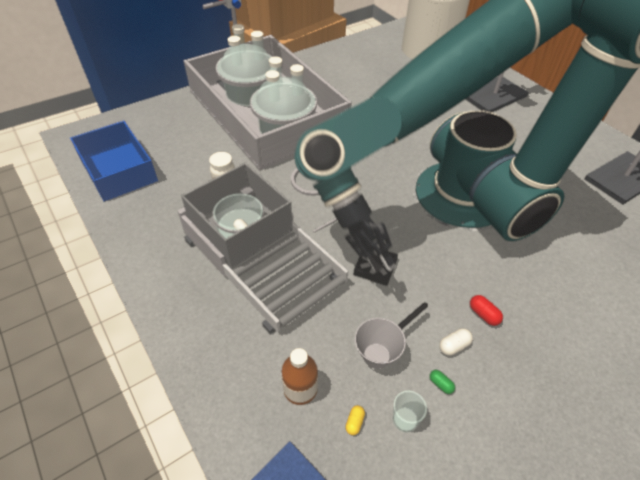

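The final view shows the cup standing empty at (381,342), the bar in the pot at (238,225), and the tote home at (238,210). The bystanders look undisturbed and the gripper is clear.

```bash
python3 -c "
from rig import ticket
print(ticket.hand_in())"
```

```text
the job is handed in; nothing more can be done
None
```

I handed the job in at about 21 s: the tote is home against the stop, the white bar is in the pot, and the empty cup stands upright on the bench, released; the only force to note was a brief 45 N at the fingertips as the tote met the stop.

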